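# Third hand for the tiger: press it to the sprung plate of the puzzle rack

## Robot

A 6-joint arm with a two-finger parallel gripper is mounted at the origin on the work surface. World frame = base frame: x ahead of the robot, y to its left, z up, the work surface at z = 0. Lengths are in m, angles in rad, forces in N, time in s.
With the tool pointing down it reaches from about 0.3 to 0.875 m from the base axis. Payload 6.4 kg.
Tool frame: the origin (TCP) lies between the finger pads; the fingertips stand 19 mm ahead of it and the grasp point (between the pads) is the TCP (ctrl.tips_ahead is the z of the fingertips in the tool frame, in m); z points along the fingers, y is the line along which they close (so a half turn about z gives the same grasp; the last joint's range is limited). The gripper opens to 85 mm and grips with 20 to 120 N. Pads are 22 mm wide; open, the fingers measure 114 mm over their backs; the gripper's body (76 mm by 85 mm) begins 54 mm behind the grasp point. The pads swing forward as they close: fully open they stand 13 mm farther back than shut.
Start: joints at [-1.376, 0.181, 1.607, -0, 1.354, -0.206], TCP at [0.224, -0.529, 0.25] pointing down, gripper open.
Joint ranges: [-2.99, 2.99], [-0.89, 2.07], [0.3, 2.58], [-1.14, 4.28], [0, 2.63], [-3.12, 3.12]. Speed limits (rad/s): [2.57, 2.57, 3.01, 3.14, 3.14, 3.14].

## Interface

Orientations are given as a unit quaternion [w, x, y, z].
In Python, from bench import readout, vision, ctrl gives the robot as it stands.
- The arm moves only by the tool play_rows, never from a script. Its arguments are lists of equal length, an entry for each row: "xyz": the shift along the tool's x, y, z in mm, a list of three; "rot": the turn, a rotation vector about the tool's x, y, z in rad, a list of three; "grip": the opening, from 0 (shut) to 1 (fully open). In form: {"xyz": [[x, y, z], ...], "rot": [[rx, ry, rz], ...], "grip": [grip, ...]}. A call has exactly 10 rows; each row is the pose to reach, as a shift and turn from the pose commanded when the call began, along the tool's axes at that moment; what a row does not reach only later rows make up. A row lasts 1/8 s, in which the tool goes at most 62.5 mm and 10.7 degrees, less where a joint would pass 70% of its speed; a pose out of reach is approached as far as the arm can. A call with a gripper value outside its range is refused whole. The fingers move at their own pace and stop on an object; the grip force is fixed at half the most. Time passes only in rows, so rows that repeat a pose let the fingers close, or fill a call up. It gives the time, the measured TCP pose, the force, the opening and the grip force at its end, in the units of the state.
- readout.get_obs(): the state, without advancing time (a new reading comes with each control period).
- vision.camera(name): name is "side" or "top"; returns a dict with "color" (480x640x3 uint8, red, green, blue), "depth" (480x640 float32, m along the optical axis (not along the pixel's ray), 0 where there is no reading), "camera_matrix" (3x3 intrinsics, pixels), "k1" (the pictures are not rectified: a ray, as slopes to the right and down, at radius r is drawn at 1 + k1 r^2 times it, then the intrinsics apply), "extrinsics" (4x4, takes a point from camera to world coordinates). Camera axes: x right, y down, z forward; pixel columns grow to the right and rows downward; lengths in m; the calibration is good to about 2 mm. A picture is of the moment at which its call begins.
- ctrl.hand_in(): hands the job in; it is judged then, once.
The state is a dict: "time_s": time; "q": joint angles; "dq": joint speeds; "joint_efforts": joint torques, N m; "eef_pos": TCP position; "eef_rot": TCP orientation; "wrist_force": force on the tool from outside, world axes, zero at the start; "torque": the same for the moment, N m; "opening": opening from 0.0 (shut) to 1.0 (fully open); "grasp_force": force on a finger pad.
Only numpy, scipy, OpenCV 4.12 (cv2) and the standard library are available. Lean on these libraries where they do the work, as an engineer would, in place of code of your own. Each camera call takes 0.05 s, during which the arm holds its last target. There are 200 camera calls.

## Task

Pick up the striped orange tiger, stand it upright with its feet on the plywood ledge of the puzzle rack, centred between the two orange lines, and press its flat side flush against the sprung wooden plate until the swing arm marker points into the green field, never letting it reach the red. Keep the push steady, with the marker in the green for three seconds, and finish while still holding and pressing the tiger there, so that the teacher can drive the screw from behind. Leave the elephant, lion and giraffe where they stand.

Things in the scene. Friction and masses are not known exactly. Their poses are not given: they have to be found in the camera images.
- tiger: Loose orange wooden tiger, black stripes, about 160 g, standing on its feet. 110 mm long along y (head at +y), 28 mm thick along x with flat parallel sides (either may face the plate), z up. Origin: centre of the underside at foot level. Torso z 30 to 75 mm, over the full length; bare back from y -50 to +18; head to z 94 at y 19 to 55, and a small muzzle and tail stick out.
- tiger_grip (a point): Point to grip the tiger across its 28 mm thickness (along its x) from above: on its mid-plane, 62 mm above its feet, at y -5 mm of the tiger; axes as the tiger. Fingertips should stay at least 38 mm above the feet, so that they pass over the press plate.
- rack: Puzzle rack, fixed. Origin at table level under the middle of the plate's front face at rest. x: pressing direction, from the open ledge into the plate; y along the plate; z up. Ledge top at z 10 mm, x -100 to +90, y -95 to +195 mm. Blue housing behind the plate (x 60 to 85) and blue dial block (x -55 to +60, y 85 to 190) are 42 mm high; the marker on it, 52 mm, is highest.
- place (a point): Point on the top of the ledge (z 10 mm of the rack), at the foot of the plate's front face at rest, midway between the two orange lines at y -64 and +64 mm; axes as the rack. The tiger's length lies along y; its centre is to be within 12 mm of y = 0.
- press_plate: Wooden press plate of the rack, 150 mm long along y, 12 mm thick, its top 31 mm above the ledge (41 mm above the table). Origin at ledge height under the middle of its front face; axes as the rack. It slides only along x, 0 to 28 mm, against a spring of about 0.6 N per mm without preload, and springs back when let go.
- marker (a joint): Angle (rad) of the red swing arm marker on the dial, geared to the plate: 0.05 rad per mm of push (0 at rest, 1.4 at full travel). From above it lies along the rack's +y at 0 and swings clockwise towards +x. Fields: white 0 to 0.5, green 0.5 to 1.0 (6 to 12 N), yellow 1.0 to 1.2, red beyond. It moves only with the plate; do not push it.
- elephant: Grey wooden elephant, bystander, 110 x 28 mm (length along y, with a trunk at +y), 93 mm high, origin centre of the underside.
- lion: Tan wooden lion with a round brown mane, bystander, about 120 x 28 mm, 98 mm high, origin centre of the underside.
- giraffe: Yellow wooden giraffe with brown spots, bystander, about 95 x 28 mm, 113 mm high, origin centre of the underside.
Not all that is in view belongs to the job. Leave any purple look-alike of the tiger alone.

How it is judged:
On the way, in this order (a step that is already met when the one before it is completed fails the run):
1. the tiger is picked up in the fingers, clear of the table (height (world z) of tiger above 0.018 m and contact force between the fingers and tiger above 1 N), for 0.2 s.
2. the tiger presses the plate with the marker in the green for three seconds without a break (value of joint marker between 0.47 and 1.03 rad and contact force between tiger and press_plate between 5 and 14 N), for 3 s.
At the end, for the whole second after the job is handed in: The fingers still hold the tiger, at rest and upright (within 0.1 rad), feet on the ledge (within 6 mm), centred within 12 mm between the orange lines, flat side flush to the plate (within 0.08 rad), pressing it with 5 to 14 N so that the marker points into the green (0.47 to 1.03 rad) (all of step 2 and contact force between the fingers and tiger above 3 N and z of tiger in the frame of place between -0.004 and 0.006 m and y of tiger in the frame of place between -0.012 and 0.012 m and angle between the x axis of tiger and the x axis of press_plate, either way round below 0.08 rad and angle between tiger's own z axis and vertical below 0.1 rad and linear speed of tiger below 0.02 m/s); the arm keeps its last pose, push and grip.
It fails at once if the marker reaches the red field (value of joint marker above 1.22 rad).
It fails at once if the elephant is shifted by more than 20 mm (distance of elephant from where it was at the start of the episode above 0.02 m).
It fails at once if the lion is shifted by more than 20 mm (distance of lion from where it was at the start of the episode above 0.02 m).
It fails at once if the giraffe is shifted by more than 20 mm (distance of giraffe from where it was at the start of the episode above 0.02 m).
It also fails if it takes over 43 s, if anything falls off the work surface, if the arm or the gripper's body presses on something with over 40 N, if the wrist force passes 120 N, or if a joint passes its speed limit or range.

## Working session

There is one attempt and no reset: what is moved stays moved. The work goes in short steps, Python scripts to look and compute and a tool call to move; the robot and the scene stay as the last step left them, time stands still between calls to the robot, and variables do not carry over. Pictures are saved under pics/ and viewed, at most 10 in all, crops included, and the job is handed in when it is done.

Besides the shell and the picture viewer there is one more tool, called after "Call:" as name(argument=value, ...) on one line, values as JSON. play_rows: Moves the arm, as the interface text tells. Its arguments: {"type":"object","properties":{"xyz":{"type":"array","items":{"type":"array","items":{"type":"number"}}},"rot":{"type":"array","items":{"type":"array","items":{"type":"number"}}},"grip":{"type":"array","items":{"type":"number"}}},"required":["xyz","rot","grip"]}

```bash
mkdir -p pics; ls; cat > h.py <<'E'
import numpy as np, cv2
from bench import readout, vision, ctrl
def world(c):
    d=c["depth"]; K=c["camera_matrix"]; h,w=d.shape
    u,v=np.meshgrid(np.arange(w),np.arange(h))
    p=cv2.undistortPoints(np.stack([u,v],-1).reshape(-1,1,2).astype(np.float64),K,np.array([c["k1"],0,0,0.]),).reshape(h,w,2)
    P=np.dstack([p[...,0]*d,p[...,1]*d,d,np.ones_like(d)])
    W=(P@np.array(c["extrinsics"]).T)[...,:3]; W[d==0]=np.nan
    return W
def shot(n,f):
    c=vision.camera(n); cv2.imwrite(f"pics/{f}.png",c["color"][...,::-1]); np.savez(f"pics/{f}.npz",W=world(c),color=c["color"]); return c
E
python3 - <<'E'
from h import *
for n in("top","side"):
    c=shot(n,n+"0"); print(n,c["camera_matrix"],c["k1"],c["extrinsics"])
print(readout.get_obs(), ctrl.tips_ahead)
E
```

```text
pics
top [[521.55028707   0.         326.0461408 ]
 [  0.         521.55028707 241.09404963]
 [  0.           0.           1.        ]] -0.07075152784818403 [[ 0.01146655 -0.98848936  0.15085522  0.446099  ]
 [-0.99952451 -0.01564913 -0.02656784 -0.03024143]
 [ 0.02862278 -0.15047885 -0.98819879  1.16257792]
 [ 0.          0.          0.          1.        ]]
side [[481.29423273   0.         313.19561759]
 [  0.         481.29423273 246.21872356]
 [  0.           0.           1.        ]] -0.09165157431169199 [[-0.89390572 -0.29234124  0.33980754  0.26145282]
 [-0.44779482  0.54804351 -0.70648999  0.64143844]
 [ 0.02030685 -0.7836995  -0.62080812  0.6893586 ]
 [ 0.          0.          0.          1.        ]]
{'time_s': 0.1, 'q': array([-1.37630369e+00,  1.81467584e-01,  1.60792285e+00, -5.71989244e-06,
        1.35378110e+00, -2.06290481e-01]), 'dq': array([ 0.00104518, -0.00055517, -0.00159726, -0.00035633, -0.00144287,
        0.00029139]), 'joint_efforts': array([ 4.62631069e-04, -4.45883274e+01, -3.52238917e+01, -4.25813914e-04,
        4.11133617e-03,  9.85803865e-06]), 'eef_pos': array([ 0.22425722, -0.52895626,  0.24946657]), 'eef_rot': array([-7.89441578e-04,  9.79988284e-01,  1.99053612e-01,  1.86448312e-06]), 'wrist_force': array([ 0.97385394,  0.08597245, -0.11715767]), 'torque': array([-0.04029696,  0.00939762, -0.03958432]), 'grasp_force': 0.0, 'opening': 1.0002980516426785} 0.019
```

View pics/top0.png

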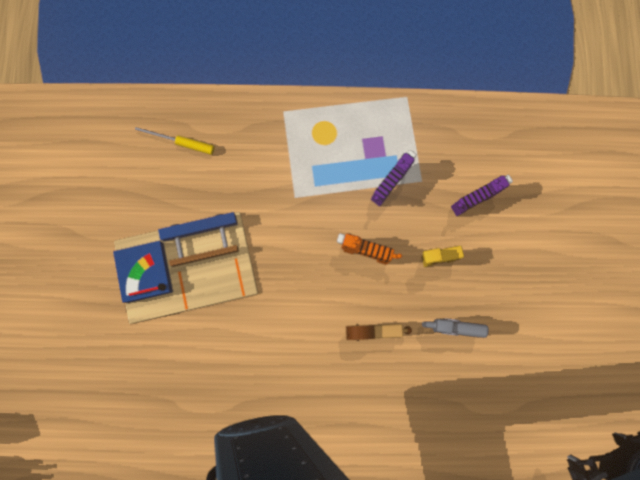

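View pics/side0.png

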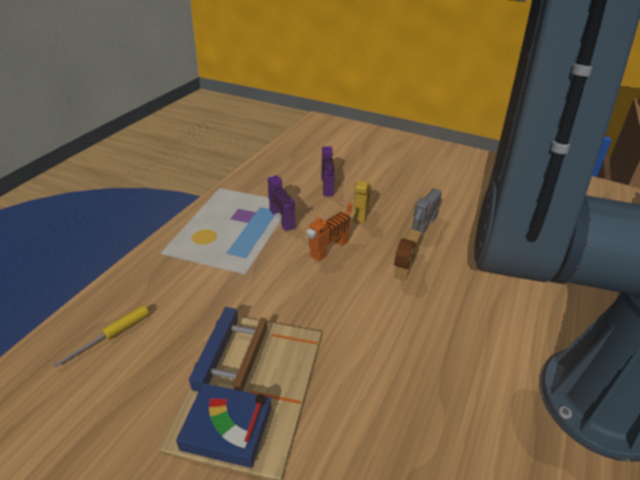

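Candidates for the tiger are the orange striped one at top (368,247), a purple look-alike at (393,178) and another purple one at (481,195). By the description I choose the orange one, head to the left (+y), with the giraffe's end at about (424,256) near its tail. The rack is at about (185,265), with the plate towards the top of the image.

```bash
cat > m.py <<'E'
from h import *
def fit(W,m):
    P=W[m]; (c,s,a)=cv2.minAreaRect((P[:,:2]*1000).astype(np.float32)); 
    return np.round(c,1),np.round(s,1),round(a,2),m.sum(),np.round(np.nanpercentile(P[:,2]*1000,[5,50,95]),1)
def load(f):
    d=np.load(f"pics/{f}.npz"); hsv=cv2.cvtColor(d["color"],cv2.COLOR_RGB2HSV); return d["W"],d["color"],hsv
def box(W,x0,x1,y0,y1): 
    m=np.zeros(W.shape[:2],bool); m[y0:y1,x0:x1]=1; return m
E
python3 - <<'E'
from m import *
W,c,h=load("top0")
def pca(P):
    q=P[:,:2]; m=q.mean(0); u,s,v=np.linalg.svd(q-m,full_matrices=False); d=v[0]*np.sign(v[0][1]); return d, np.degrees(np.arctan2(-d[0],d[1]))
# tiger back
for f,b in(("top0",(325,412,225,270)),("side0",(300,356,205,265))):
    W,c,h=load(f); z=W[...,2]
    m=box(W,*b)&(z>0.060)&(z<.11)
    print(f,fit(W,m),pca(W[m])); 
    m2=m&(z<.082); d,a=pca(W[m2]); print(fit(W,m2),d,a)
W,c,h=load("top0"); z=W[...,2]
print("giraffe",fit(W,box(W,415,475,235,275)&(z>.03)))
print("plate",[ (fit(W,m),pca(W[m])) for m in [box(W,165,245,240,275)&(z>.034)&(z<.05)&(h[...,0]<20)&(h[...,1]>90)]])
print("housing",[ (fit(W,m),pca(W[m])) for m in [box(W,155,245,205,245)&(z>.034)&(z<.05)&(h[...,0]>90)]])
for b in((172,192,268,315),(230,250,255,302)):
    m=box(W,*b)&(h[...,0]<14)&(h[...,1]>170)&(z<.02); print("line",fit(W,m),pca(W[m]), W[m].mean(0))
m=box(W,120,175,280,300)&((h[...,0]<6)|(h[...,0]>174))&(h[...,1]>150); print("marker",fit(W,m),pca(W[m]))
img=c[200:300,320:480][...,::-1]; i2=c[200:330,105:265][...,::-1]
cv2.imwrite("pics/crop.png",np.vstack([cv2.resize(img,None,fx=3,fy=2.7,interpolation=2),cv2.resize(i2,(480,320),interpolation=2)]))
E
```

```text
top0 (array([ 599.4, -149.7]), array([136. ,  29.2]), 72.79, np.int64(827), array([69.5, 75.9, 96.5])) (array([0.27761408, 0.96069268]), np.float64(-16.117857260099044))
(array([ 600.4, -146.2]), array([128.8,  29.2]), 72.67, np.int64(519), array([67.1, 73.9, 77.9])) [0.22778463 0.97371154] -13.166678454816928
side0 (array([ 600.7, -148.3]), array([139.8,  32.6]), 75.38, np.int64(718), array([62.8, 76. , 95.3])) (array([0.26613185, 0.96393664]), np.float64(-15.434218118157437))
(array([ 601.3, -146.2]), array([134.2,  32.6]), 75.38, np.int64(465), array([61.8, 74.5, 79.6])) [0.22113609 0.97524296] -12.775769652378337
giraffe (array([ 585.5, -305.4]), array([29.3, 94.6]), 11.07, np.int64(588), array([ 66.3,  75.2, 113.8]))
plate [((array([582.8, 205.2]), array([ 13.5, 149.2]), 13.21, np.int64(393), array([36.2, 39.9, 43.7])), (array([-0.23093492,  0.9729692 ]), np.float64(13.352120780414683)))]
housing [((array([645.4, 228.5]), array([ 33.6, 182.8]), 17.19, np.int64(938), array([36.8, 40.9, 44.6])), (array([-0.25508583,  0.96691841]), np.float64(14.778671094578993)))]
line (array([508.4, 253.6]), array([80.9,  5.3]), 14.61, np.int64(72), array([ 6.9,  9.9, 14.1])) (array([0.97069692, 0.24030707]), np.float64(-76.09533563615375)) [0.50646767 0.25303777 0.01016952]
line (array([540.1, 129.5]), array([80.4,  4.8]), 13.78, np.int64(74), array([ 6.9, 10.3, 13.2])) (array([0.96873103, 0.24811326]), np.float64(-75.63410741833268)) [0.539817   0.12933009 0.01014103]
marker (array([502.8, 327. ]), array([ 4.2, 58.5]), 15.14, np.int64(62), array([41.1, 49.1, 53. ])) (array([-0.25554141,  0.96679811]), np.float64(14.805668665477857))
```

View pics/crop.png

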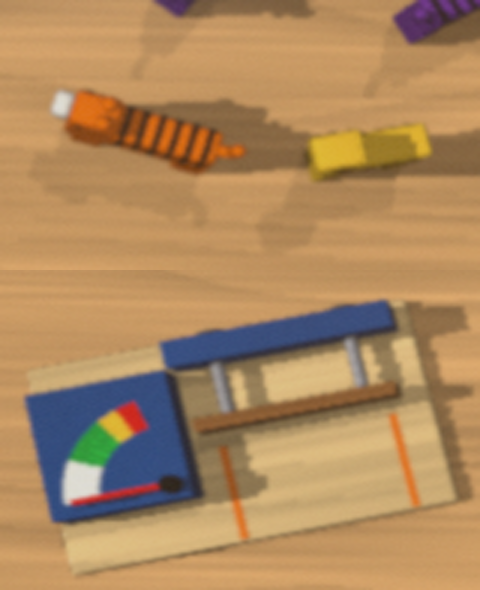

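The crop confirms the orange black-striped tiger, with its white muzzle at the left and its tail at the right. The giraffe is separate, about 55 mm beyond the tail. The rack's marker is at rest. Next I fix the tiger's centre and work out the first move.

```bash
cat >> m.py <<'E'
from scipy.spatial.transform import Rotation as R
def rel(pos_mm,yaw):
    o=readout.get_obs(); q=o["eef_rot"]; r=R.from_quat([q[1],q[2],q[3],q[0]])
    t=R.from_euler("z",yaw,degrees=True)*R.from_quat([1,0,0,0])
    print("t",o["time_s"],"pos",np.round(o["eef_pos"]*1000,1),"shift",np.round(r.inv().apply(np.array(pos_mm)-o["eef_pos"]*1000),1),"rot",np.round((r.inv()*t).as_rotvec(),4),"F",np.round(o["wrist_force"],1),"op",round(o["opening"],3),"gf",round(o["grasp_force"],1))
E
python3 - <<'E'
from m import *
for f,b in(("top0",(325,412,225,270)),("side0",(300,356,205,265))):
    W,c,h=load(f); z=W[...,2]; B=box(W,*b)
    hd=fit(W,B&(z>.088)&(z<.11)); print(f,"head",hd)
    for a in(-16,-17):
        t=np.radians(a); X=np.array([np.cos(t),np.sin(t)]); Y=np.array([-X[1],X[0]])
        m=B&(z>.065)&(z<.082); P=W[m][:,:2]*1000; lx,ly=P@X,P@Y
        y0=np.array([600,-148.])@Y; k=abs(ly-y0+10)<40
        # per-slice mid x
        mids=[(s,round((lx[(ly-y0>s)&(ly-y0<=s+15)].min()+lx[(ly-y0>s)&(ly-y0<=s+15)].max())/2,1),round(np.ptp(lx[(ly-y0>s)&(ly-y0<=s+15)]),1)) for s in range(-75,46,15) if ((ly-y0>s)&(ly-y0<=s+15)).sum()>3]
        H=W[B&(z>.085)&(z<.11)][:,:2]*1000; 
        print(a,"ly0",round(y0,1),"head y",np.round(np.percentile(H@Y,[1,99])-y0,1),"head x",np.round(np.percentile(H@X,[1,99]),1)); print(mids)
rel([600,-150,180],73.5)
E
```

```text
top0 head (array([ 598.3, -151.1]), array([132.6,  27.3]), 72.11, np.int64(247), array([89. , 93.5, 98.9]))
-16 ly0 23.1 head y [-68.   64.8] head x [604.3 631.5]
[(-60, np.float64(616.3), np.float64(28.4)), (-45, np.float64(616.9), np.float64(28.7)), (-30, np.float64(617.4), np.float64(27.9)), (-15, np.float64(617.3), np.float64(28.3)), (0, np.float64(617.9), np.float64(28.7)), (15, np.float64(616.3), np.float64(26.0)), (30, np.float64(604.6), np.float64(1.1)), (45, np.float64(610.4), np.float64(11.9))]
-17 ly0 33.9 head y [-68.   64.8] head x [603.2 630.3]
[(-60, np.float64(616.6), np.float64(28.4)), (-45, np.float64(617.0), np.float64(28.6)), (-30, np.float64(617.3), np.float64(28.0)), (-15, np.float64(616.9), np.float64(28.5)), (0, np.float64(617.1), np.float64(29.1)), (15, np.float64(616.8), np.float64(28.1)), (30, np.float64(603.4), np.float64(1.3)), (45, np.float64(609.0), np.float64(11.8))]
side0 head (array([ 598.7, -149.7]), array([136.3,  27.9]), 71.98, np.int64(166), array([88.8, 93.6, 99.1]))
-16 ly0 23.1 head y [-65.3  67. ] head x [604.4 630.4]
[(-75, np.float64(616.1)
[... 233 characters left out ...]
4)), (15, np.float64(606.2), np.float64(4.6)), (30, np.float64(606.0), np.float64(3.9)), (45, np.float64(609.7), np.float64(12.5))]
-17 ly0 33.9 head y [-65.4  67. ] head x [603.2 629.3]
[(-75, np.float64(616.7), np.float64(4.7)), (-60, np.float64(620.5), np.float64(31.4)), (-45, np.float64(619.1), np.float64(31.4)), (-30, np.float64(617.6), np.float64(30.4)), (-15, np.float64(619.0), np.float64(31.0)), (0, np.float64(616.6), np.float64(27.5)), (15, np.float64(605.4), np.float64(4.6)), (30, np.float64(604.8), np.float64(3.8)), (45, np.float64(608.3), np.float64(12.5))]
t 0.1 pos [ 224.3 -529.   249.5] shift [ 493.8 -202.2   69.9] rot [-0.0013 -0.001  -0.882 ] F [ 1.   0.1 -0.1] op 1.0 gf 0.0
```

Call:
play_rows(xyz=[[30, -12, 0], [85, -35, 5], [145, -59, 15], [205, -83, 25], [265, -107, 35], [325, -131, 45], [380, -154, 55], [430, -174, 62], [470, -190, 68], [490, -198, 70]], rot=[[0, 0, -0.05], [0, 0, -0.15], [0, 0, -0.26], [0, 0, -0.37], [0, 0, -0.48], [0, 0, -0.58], [0, 0, -0.69], [0, 0, -0.78], [0, 0, -0.85], [-0.001, -0.001, -0.882]], grip=[1, 1, 1, 1, 1, 1, 1, 1, 1, 1])

```text
time_s: 1.35
eef_pos: [0.599, -0.1538, 0.1792]
eef_rot: [-0.0, 0.8, 0.6, -0.001]
wrist_force: [-0.7, 0.4, 0.6]
opening: 1.001
grasp_force: 0.0
```

```bash
python3 - <<'E'
from m import *
shot("side","s1"); shot("top","t1")
rel([598,-155,62],73.5)
W,c,h=load("s1"); z=W[...,2]; B=box(W,300,360,205,265)&(h[...,0]<15)&(h[...,1]>120)
P=W[B&(z>.03)&(z<.11)]*1000; t=np.radians(-16.5); Y=np.array([-np.sin(t),np.cos(t)]); X=np.array([Y[1],-Y[0]])
q=(P[:,:2]-[598,-155])
for s in range(-80,80,8):
    k=(q@Y>s)&(q@Y<=s+8)
    if k.sum()>2: print(s,k.sum(),np.round([P[k,2].min(),P[k,2].max(),(q@X)[k].min(),(q@X)[k].max()]))
cv2.imwrite("pics/s1c.png",cv2.resize(c[130:290,240:480][...,::-1],(720,480)))
E
```

```text
t 1.45 pos [ 598.9 -154.4  179.6] shift [ -0.7  -0.6 117.6] rot [-0.0005  0.0011  0.0025] F [-0.5  0.3 -0.3] op 1.0 gf 0.0
-64 9 [78. 95. -4.  4.]
-56 32 [72. 94. -4.  5.]
-48 37 [ 33.  77. -13.  15.]
-40 61 [ 31.  78. -14.  13.]
-32 59 [ 31.  77. -14.  16.]
-24 50 [ 34.  77. -14.  17.]
-16 66 [ 35.  79. -15.  15.]
-8 56 [ 33.  77. -15.  15.]
0 63 [ 34.  77. -15.  14.]
8 51 [ 31.  77. -14.   3.]
16 41 [ 32.  76. -15.  -4.]
24 50 [ 31.  94. -14.   9.]
32 83 [ 30. 102. -14.  12.]
40 99 [ 30. 100. -15.  13.]
48 81 [ 33.  96. -15.  14.]
56 186 [ 32.  96. -13.  16.]
64 13 [ 37.  93. -12.   8.]
```

View pics/s1c.png

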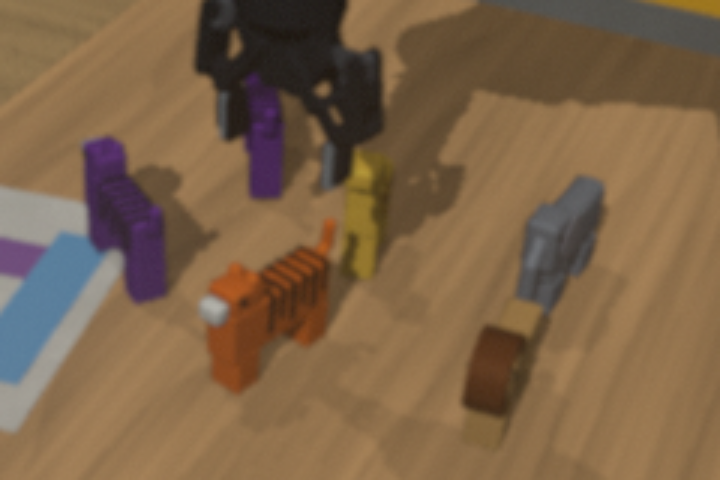

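The fingers stand above and behind the tiger in this view. The tiger (crop 265,320) is free and upright, and the purple ones and the giraffe are clear. The slices put the grip point within about 1 mm, so I descend and close.

Call:
play_rows(xyz=[[0, 0, 20], [-0.5, -0.5, 50], [-0.5, -0.5, 80], [-0.5, -0.5, 102], [-0.5, -0.5, 113], [-0.5, -0.5, 117.5], [-0.5, -0.5, 117.5], [-0.5, -0.5, 117.5], [-0.5, -0.5, 117.5], [-0.5, -0.5, 117.5]], rot=[[0, 0, 0], [0, 0, 0], [0, 0, 0], [0, 0, 0], [0, 0, 0], [0, 0, 0], [0, 0, 0], [0, 0, 0], [0, 0, 0], [0, 0, 0]], grip=[1, 1, 1, 1, 1, 1, 1, 0.6, 0.45, 0.38])

```text
time_s: 2.7
eef_pos: [0.5979, -0.1565, 0.0632]
eef_rot: [0.001, 0.801, 0.598, -0.0]
wrist_force: [-0.3, -0.2, 1.0]
opening: 0.387
grasp_force: 0.0
```

Call:
play_rows(xyz=[[0, 0, 0], [0, 0, 0], [0, 0, 0], [0, 0, 0], [0, 0, 0], [0, 0, 0], [0, 0, 0], [0, 0, 0], [0, 0, 0], [0, 0, 0]], rot=[[0, 0, 0], [0, 0, 0], [0, 0, 0], [0, 0, 0], [0, 0, 0], [0, 0, 0], [0, 0, 0], [0, 0, 0], [0, 0, 0], [0, 0, 0]], grip=[0.36, 0.34, 0.32, 0.28, 0.2, 0.1, 0, 0, 0, 0])

```text
time_s: 3.95
eef_pos: [0.598, -0.1566, 0.0631]
eef_rot: [0.001, 0.801, 0.598, -0.0]
wrist_force: [1.0, 0.4, 5.4]
opening: 0.318
grasp_force: 59.7
```

```bash
python3 - <<'E'
from m import *
rel([598,-155,162],73.5)
E
```

```text
t 3.95 pos [ 598.  -156.6   63.1] shift [  1.4  -0.3 -98.9] rot [0.0012 0.0014 0.    ] F [1.  0.4 5.4] op 0.318 gf 59.7
```

Call:
play_rows(xyz=[[0, 0, -3], [0, 0, -10], [0, 0, -22], [0, 0, -38], [0, 0, -55], [0, 0, -72], [0, 0, -85], [0, 0, -94], [0, 0, -99], [0, 0, -100]], rot=[[0, 0, 0], [0, 0, 0], [0, 0, 0], [0, 0, 0], [0, 0, 0], [0, 0, 0], [0, 0, 0], [0, 0, 0], [0, 0, 0], [0, 0, 0]], grip=[0, 0, 0, 0, 0, 0, 0, 0, 0, 0])

```text
time_s: 5.2
eef_pos: [0.5976, -0.1563, 0.1628]
eef_rot: [0.0, 0.801, 0.598, -0.0]
wrist_force: [-0.8, -0.1, -1.0]
opening: 0.319
grasp_force: 59.2
```

```bash
cat >> m.py <<'E'
A=14.2; RX=np.array([np.cos(np.radians(A)),np.sin(np.radians(A))]); RY=np.array([-RX[1],RX[0]]); RO=np.array([577.,203.7])
def rk(x,y,z): return [*(RO+x*RX+y*RY),z]
E
python3 - <<'E'
from m import *
print(rk(-44,-7,142)); rel(rk(-44,-7,142),90+A)
E
```

```text
[np.float64(536.0615563057655), np.float64(186.12035757206672), 142]
t 5.2 pos [ 597.6 -156.3  162.8] shift [ 310.8 -156.3   20.4] rot [ 0.      0.0013 -0.5359] F [-0.8 -0.1 -1. ] op 0.319 gf 59.2
```

Call:
play_rows(xyz=[[15, -8, 0], [48, -24, 0], [88, -44, 2], [130, -65, 5], [172, -86, 8], [214, -107, 12], [252, -127, 16], [284, -143, 18], [304, -153, 20], [311, -156, 20]], rot=[[0, 0, -0.02], [0, 0, -0.08], [0, 0, -0.15], [0, 0, -0.22], [0, 0, -0.3], [0, 0, -0.37], [0, 0, -0.43], [0, 0, -0.49], [0, 0, -0.525], [0, 0.001, -0.536]], grip=[0, 0, 0, 0, 0, 0, 0, 0, 0, 0])

```text
time_s: 6.45
eef_pos: [0.5348, 0.188, 0.1416]
eef_rot: [-0.001, 0.613, 0.79, -0.001]
wrist_force: [-0.0, -0.2, -0.6]
opening: 0.32
grasp_force: 59.1
```

```bash
python3 - <<'E'
from m import *
shot("side","s2"); shot("top","t2")
rel(rk(-44,-7,77),90+A)
o=readout.get_obs()["eef_pos"]*1000
W,c,h=load("s2"); z=W[...,2]*1000
q=(W[...,:2]*1000-RO); lx,ly=q@RX,q@RY
B=(h[...,0]<15)&(h[...,1]>120)&(z>65)&(z<190)&(abs(lx+44)<30)&(abs(ly)<85)
print("tcp rack",(o[:2]-RO)@RX,(o[:2]-RO)@RY)
for s in range(-90,90,5):
    k=B&(ly>s)&(ly<=s+5)
    if k.sum()>2: print(s,k.sum(),np.round([z[k].min(),z[k].max(),lx[k].min(),lx[k].max()],1))
for s in range(76,180,6):
    k=B&(z>s)&(z<=s+6)
    if k.sum()>2: print("z",s,k.sum(),np.round([ly[k].min(),ly[k].max(),lx[k].min()],1))
W,c2,h=load("t2"); q=(W[...,:2]*1000-RO); z=W[...,2]*1000; lx,ly=q@RX,q@RY
m=(abs(ly)<78)&(abs(lx)<25)&(z>36)&(z<48)&(h[...,0]<20)&(h[...,1]>90); P=np.c_[ly[m],lx[m]]; print("plate",np.polyfit(P[:,0],P[:,1],1),np.percentile(P,[1,99],axis=0))
cv2.imwrite("pics/c2.png",np.vstack([cv2.resize(c[240:460,140:380][...,::-1],(600,550))]))
E
```

```text
t 6.55 pos [535.7 186.9 142. ] shift [-0.8  0.2 65. ] rot [-0.0007  0.0003  0.0016] F [-0.1 -0.3 -1.1] op 0.315 gf 59.1
tcp rack -44.11754762013941 -6.143352175394691
-40 5 [152.2 154.6 -38.1 -31.4]
-35 14 [ 80.3 154.7 -58.1 -33.2]
-30 32 [ 82.9 155.5 -58.2 -30.5]
-25 17 [152.1 154.3 -45.5 -32.1]
-20 31 [151.  154.9 -50.5 -30.4]
-15 32 [149.5 156.5 -53.4 -29.5]
-10 38 [151.6 155.4 -54.1 -30.1]
-5 45 [113.1 156.7 -58.1 -30.4]
0 40 [115.7 155.  -67.8 -17.5]
5 49 [121.1 178.6 -59.5 -27.8]
10 13 [135.8 153.2 -58.3 -52.7]
15 21 [121.4 153.4 -58.7 -55.9]
20 19 [114.  170.6 -58.7 -36.9]
25 35 [115.2 172.9 -58.3 -38.8]
30 63 [ 89.  179.4 -58.7 -31. ]
35 116 [ 87.4 178.9 -58.6 -31.7]
40 82 [ 91.3 176.2 -58.5 -30.6]
45 88 [ 79.2 174.6 -58.5 -29.9]
50 247 [ 79.8 174.9 -58.7 -29.9]
55 308 [108.3 175.2 -58.3 -30.6]
z 76 15 [-30.3  51.6 -56. ]
z 82 45 [-34.9  52.4 -58.3]
z 88 58 [-28.8  52.8 -58.3]
z 94 43 [ 34.7  52.5 -58.3]
z 100 33 [ 38.9  52.8 -58.4]
z 106 16 [ 38.   56.9 -58.1]
z 112 52 [ -3.5  59.6 -58.2]
z 118 70 [  4.7  59.6 -63.6]
z 124 70 [  1.2  60.  -67.8]
z 130 71 [  2.7  59.8 -58.6]
z 136 36 [  1.6  58.4 -58.7]
z 142 36 [  3.1  58.3 -58.4]
z 148 246 [-37.4  58.3 -58.7]
z 154 97 [-36.   58.5 -58.3]
z 160 34 [ 29.7  58.5 -58.5]
z 166 162 [ 23.1  59.1 -58.7]
z 172 200 [  7.8  57.9 -58.8]
z 178 12 [  8.2  36.8 -58.9]
plate [3.80006126e-03 5.51422020e+00] [[-73.63526591  -0.69616304]
 [ -5.22402713  11.72989239]]
```

View pics/c2.png

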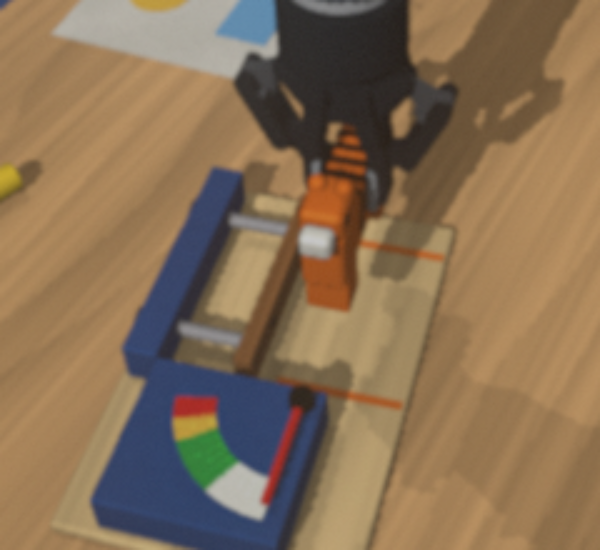

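The tiger hangs upright in the fingers, its flat side parallel to the plate. Its head is at about (325,240) in the crop, and the marker is at rest with the pivot at (302,398). Its centre is 3 mm too far in +y. I lower it and shift it by -3 mm.

Call:
play_rows(xyz=[[-1, 0, 8], [-2, 0, 22], [-3, 0, 38], [-3, 0, 52], [-3, 0, 62], [-3, 0, 66], [-3, 0, 68], [-3, 5, 68], [-3, 14, 68], [-3, 20, 68]], rot=[[0, 0, 0], [0, 0, 0], [0, 0, 0], [0, 0, 0], [0, 0, 0], [0, 0, 0], [0, 0, 0], [0, 0, 0], [0, 0, 0], [0, 0, 0]], grip=[0, 0, 0, 0, 0, 0, 0, 0, 0, 0])

```text
time_s: 7.8
eef_pos: [0.5578, 0.1884, 0.0749]
eef_rot: [0.001, 0.614, 0.789, 0.0]
wrist_force: [0.3, -0.0, -1.4]
opening: 0.322
grasp_force: 59.1
```

Call:
play_rows(xyz=[[0, 2, 0], [0, 4, 0], [0, 6, 0], [0, 8, 0], [0, 10, 0], [0, 12, 0], [0, 14, 0], [0, 15, 0], [0, 16, 0], [0, 16, 0]], rot=[[0, 0, 0], [0, 0, 0], [0, 0, 0], [0, 0, 0], [0, 0, 0], [0, 0, 0], [0, 0, 0], [0, 0, 0], [0, 0, 0], [0, 0, 0]], grip=[0, 0, 0, 0, 0, 0, 0, 0, 0, 0])

```text
time_s: 9.05
eef_pos: [0.5717, 0.192, 0.0741]
eef_rot: [-0.0, 0.614, 0.789, -0.0]
wrist_force: [-3.3, -0.5, -0.3]
opening: 0.318
grasp_force: 59.3
```

```bash
cat > s.py <<'E'
from m import *
import sys
f=sys.argv[1]; shot("side","s"+f); shot("top","t"+f)
rel(rk(-14,0,74),90+A)
o=readout.get_obs(); p=o["eef_pos"][:2]*1000-RO; print("tcp rack",p@RX,p@RY,"Fx",o["wrist_force"][:2]@RX)
for n in"ts":
    W,c,h=load(n+f); z=W[...,2]*1000; q=(W[...,:2]*1000-RO); lx,ly=q@RX,q@RY
    m=(lx>-52)&(lx<57)&(ly>88)&(ly<187)&(z>43)&(z<58)&((h[...,0]<6)|(h[...,0]>174))&(h[...,1]>150)
    if n=="t": # restrict to height: keep marker bar pixels, pivot end near (-40,~95)
        pass
    P=np.c_[lx[m],ly[m]]; 
    if len(P)>5:
        r=cv2.minAreaRect(P.astype(np.float32)); b=cv2.fitLine(P.astype(np.float32),cv2.DIST_HUBER,0,.01,.01).ravel(); b=b if b[1]>0 else -b
        print(n,"marker n",len(P),"angle",np.arctan2(b[0],b[1]),r)
    m=(abs(ly)<78)&(lx>-3)&(lx<45)&(z>36)&(z<47)&(h[...,0]<20)&(h[...,1]>90)
    if m.sum()>20: print(n,"plate x",np.percentile(lx[m],[2,50,98]).round(1), np.polyfit(ly[m],lx[m],1))
W,c,h=load("s"+f); z=W[...,2]*1000; q=(W[...,:2]*1000-RO); lx,ly=q@RX,q@RY
B=(h[...,0]<15)&(h[...,1]>150)&(z>20)&(z<110)&(lx<20)&(lx>-40)&(abs(ly)<66)
k=B&(z>45)&(z<100); print("head front y",np.percentile(ly[k],[97,99]).round(1),"x side",np.percentile(lx[k],1).round(1),"ztop",np.percentile(z[B],99.5).round(1))
cv2.imwrite(f"pics/c{f}.png",cv2.resize(c[240:460,140:380][...,::-1],(600,550)))
E
python3 s.py 3
```

```text
t 9.15 pos [571.7 192.   74.1] shift [10.  -6.   0.1] rot [-0.0008  0.0003  0.0002] F [-2.5 -0.5 -0.6] op 0.321 gf 59.3
tcp rack -7.987006785324041 -10.026281174962001 Fx -2.573214060616234
t marker n 28 angle 0.26657936 ((-36.315494537353516, 120.6336669921875), (28.34794807434082, 2.623195171356201), 76.40274047851562)
t plate x [ 4.9 12.4 16.5] [ 0.11863091 18.42375383]
s marker n 174 angle -1.2669644 ((-3.2061119079589844, 138.24609375), (76.81171417236328, 61.95657730102539), 3.3705267906188965)
s plate x [ 3.3 12.9 18.9] [-0.07625964 17.03706973]
head front y [54.1 54.5] x side -21.4 ztop 109.4
```

View pics/c3.png

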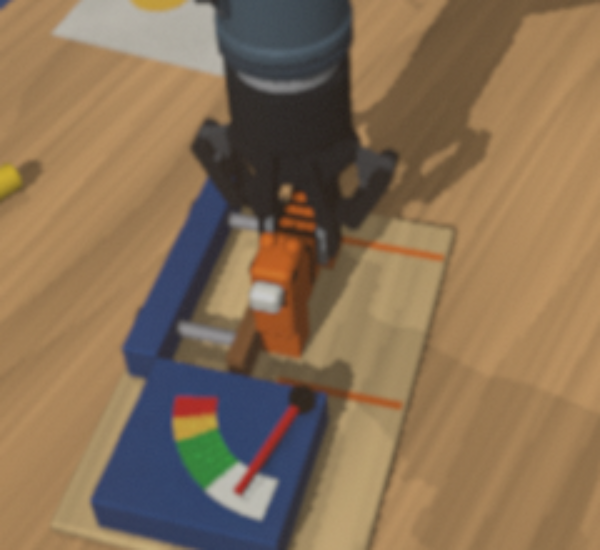

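The tiger touches the plate flush between the lines. The marker has moved to mid-white, about 0.27 rad, from pivot (302,398) to tip (240,490). About 9.5 mm more is needed for the middle of the green.

Call:
play_rows(xyz=[[0, 1, 0], [0, 2, 0], [0, 3.5, 0], [0, 5, 0], [0, 6.5, 0], [0, 8, 0], [0, 9, 0], [0, 9.5, 0], [0, 9.5, 0], [0, 9.5, 0]], rot=[[0, 0, 0], [0, 0, 0], [0, 0, 0], [0, 0, 0], [0, 0, 0], [0, 0, 0], [0, 0, 0], [0, 0, 0], [0, 0, 0], [0, 0, 0]], grip=[0, 0, 0, 0, 0, 0, 0, 0, 0, 0])

```text
time_s: 10.4
eef_pos: [0.5802, 0.1942, 0.0741]
eef_rot: [-0.001, 0.614, 0.789, -0.001]
wrist_force: [-8.1, -2.2, 2.9]
opening: 0.317
grasp_force: 59.7
```

```bash
python3 s.py 4
```

```text
t 10.5 pos [580.3 194.2  74.2] shift [ 10.  -14.8   0.2] rot [-0.0026  0.0004  0.0003] F [-8.  -2.7  3.2] op 0.322 gf 59.7
tcp rack 0.8336487786029467 -10.040139204415217 Fx -8.429386308985897
t marker n 52 angle -1.5121256 ((-8.062177658081055, 120.57793426513672), (60.91383361816406, 27.526592254638672), 5.364560604095459)
t plate x [13.5 21.2 25.2] [ 0.13472801 27.78663489]
s marker n 177 angle 0.726874 ((-1.3945307731628418, 114.17879486083984), (62.8555793762207, 52.62664031982422), 44.47676467895508)
s plate x [ 1.8 21.3 27.7] [-0.0390641  22.43274231]
head front y [53.9 54.5] x side -12.8 ztop 109.8
```

View pics/c4.png

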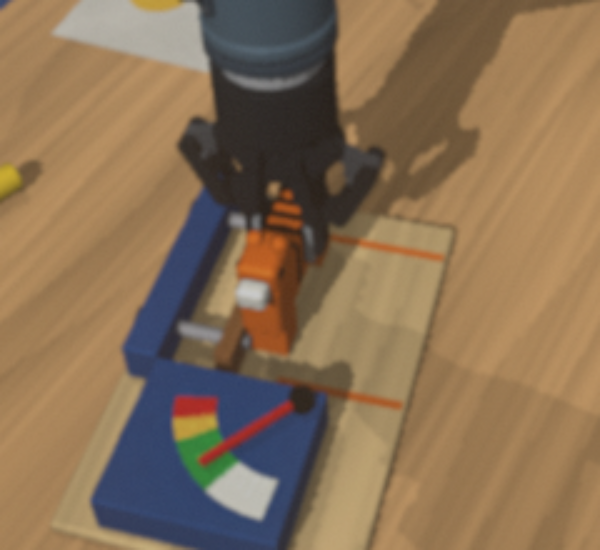

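The marker points into the middle of the green, with its tip at (205,462), and the push is about 8.4 N. Now I hold.

Call:
play_rows(xyz=[[0, 0, 0], [0, 0, 0], [0, 0, 0], [0, 0, 0], [0, 0, 0], [0, 0, 0], [0, 0, 0], [0, 0, 0], [0, 0, 0], [0, 0, 0]], rot=[[0, 0, 0], [0, 0, 0], [0, 0, 0], [0, 0, 0], [0, 0, 0], [0, 0, 0], [0, 0, 0], [0, 0, 0], [0, 0, 0], [0, 0, 0]], grip=[0, 0, 0, 0, 0, 0, 0, 0, 0, 0])

```text
time_s: 11.75
eef_pos: [0.5802, 0.1941, 0.0741]
eef_rot: [-0.001, 0.614, 0.789, -0.001]
wrist_force: [-8.5, -1.6, 3.0]
opening: 0.321
grasp_force: 59.7
```

Call:
play_rows(xyz=[[0, 0, 0], [0, 0, 0], [0, 0, 0], [0, 0, 0], [0, 0, 0], [0, 0, 0], [0, 0, 0], [0, 0, 0], [0, 0, 0], [0, 0, 0]], rot=[[0, 0, 0], [0, 0, 0], [0, 0, 0], [0, 0, 0], [0, 0, 0], [0, 0, 0], [0, 0, 0], [0, 0, 0], [0, 0, 0], [0, 0, 0]], grip=[0, 0, 0, 0, 0, 0, 0, 0, 0, 0])

```text
time_s: 13.0
eef_pos: [0.5802, 0.1942, 0.0741]
eef_rot: [-0.001, 0.614, 0.789, -0.001]
wrist_force: [-8.2, -2.4, 2.4]
opening: 0.318
grasp_force: 59.7
```

Call:
play_rows(xyz=[[0, 0, 0], [0, 0, 0], [0, 0, 0], [0, 0, 0], [0, 0, 0], [0, 0, 0], [0, 0, 0], [0, 0, 0], [0, 0, 0], [0, 0, 0]], rot=[[0, 0, 0], [0, 0, 0], [0, 0, 0], [0, 0, 0], [0, 0, 0], [0, 0, 0], [0, 0, 0], [0, 0, 0], [0, 0, 0], [0, 0, 0]], grip=[0, 0, 0, 0, 0, 0, 0, 0, 0, 0])

```text
time_s: 14.25
eef_pos: [0.5803, 0.1941, 0.0741]
eef_rot: [-0.001, 0.614, 0.789, -0.001]
wrist_force: [-7.6, -2.6, 2.9]
opening: 0.322
grasp_force: 59.7
```

```bash
python3 s.py 5
```

```text
t 14.35 pos [580.2 194.2  74.1] shift [ 10.  -14.8   0.2] rot [-0.0027  0.0004  0.0003] F [-7.7 -1.7  2.4] op 0.316 gf 59.7
tcp rack 0.7960115818615168 -10.038836013520369 Fx -7.856768157009711
t marker n 49 angle 1.5565801 ((-7.629487991333008, 120.29173278808594), (62.5782470703125, 27.69157600402832), 5.670939922332764)
t plate x [13.5 21.4 25.1] [ 0.13115774 27.62020545]
s marker n 177 angle 0.7134278 ((1.4957447052001953, 115.2840347290039), (63.316444396972656, 50.4699592590332), 50.91177749633789)
s plate x [ 3.7 21.5 27.8] [-0.05015806 23.59488238]
head front y [54.1 54.6] x side -12.6 ztop 109.6
```

View pics/c5.png

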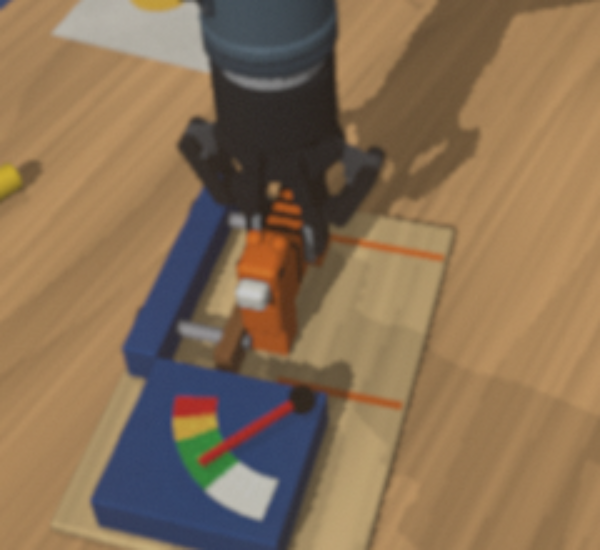

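The picture is unchanged after nearly 4 s: the marker tip is at (205,462) in mid-green, and the tiger is upright and flush. I hand in.

```bash
python3 -c "
from bench import ctrl
print(ctrl.hand_in())"
```

```text
the job is handed in; nothing more can be done
None
```

I handed the job in with the tiger still gripped and pressed against the plate, upright and about 1 mm off centre; the marker sat mid-green (about 0.72 rad) at about 8 N for nearly 4 s, but the hand-in returned no verdict.

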